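# Load the power module into the test nest and switch on with the key

## Robot

A 6-joint arm with a two-finger parallel gripper is mounted at the origin on the work surface. World frame = base frame: x ahead of the robot, y to its left, z up, the work surface at z = 0. Lengths are in m, angles in rad, forces in N, time in s.
With the tool pointing down it reaches from about 0.35 to 0.85 m from the base axis. Payload 8.1 kg.
Tool frame: the origin (TCP) lies midway between the tips of the shut fingers; the grasp point (between the pads) lies 19 mm behind it (robot.grip_point_offset is the distance from the TCP to the grasp point, in m); z points along the fingers, y is the line along which they close (so a half turn about z gives the same grasp; the last joint's range is limited). The gripper opens to 93 mm and grips with 3 to 60 N. Pads are 15 mm wide; open, the fingers measure 128 mm over their backs; the gripper's body (75 mm by 188 mm) begins 65 mm behind the grasp point.
Start: joints at [1.04, 0.13, 1.488, -0, 1.523, -0.085], TCP at [0.259, 0.541, 0.219] pointing down, gripper open.
Joint ranges: [-2.96, 2.96], [-0.89, 2.26], [0.02, 2.5], [-1.34, 4.48], [0, 2.73], [-2.66, 2.66]. Speed limits (rad/s): [2.39, 2.39, 2.79, 3.14, 3.14, 3.14].

## Interface

Orientations are given as a rotation vector (axis times angle).
In Python, from plant import robot, read_camera, job gives the robot as it stands.
- The arm moves only by the shell command python3 -m inch 'ROWS' [FORCE]. ROWS is JSON, one flat list of numbers, 5 for each row, row after row: the shift along the world's x, y, z in mm, then the turn about the world's z in degrees, then the opening in per cent of the stroke, from 0 (shut) to 100 (fully open). In form: [dx, dy, dz, yaw, hand, dx, dy, dz, yaw, hand, ...]. A call has 1 to 10 rows; each row is the pose to reach, as a shift and turn from the pose commanded when the call began; what a row does not reach only later rows make up. A row lasts 1/12 s, in which the tool goes at most 41.7 mm and 7.16 degrees, less where a joint would pass 70% of its speed; a pose out of reach is approached as far as the arm can. A call with a gripper value outside its range is refused whole. The fingers move at their own pace and stop on an object; FORCE is the grip in N (left out, the last holds). Time passes only in rows, so rows that repeat a pose let the fingers close. It gives the time, the measured TCP pose, the force, the opening and the grip force at its end, in the units of the state.
- robot.read_state(): the state, without advancing time (a new reading comes with each control period).
- read_camera(name): name is "side" or "top"; returns a dict with "image" (480x640x3 uint8, blue, green, red), "K" (3x3 intrinsics, pixels), "D" ([k1, k2, p1, p2, k3] as OpenCV has them; the pictures are not rectified), "extrinsics" (4x4, takes a point from world to camera coordinates). Camera axes: x right, y down, z forward; pixel columns grow to the right and rows downward; lengths in m; the calibration is good to about 2 mm. A picture is of the moment at which its call begins. There is no depth.
- job.close_job(): hands the job in; it is judged then, once.
The state is a dict: "t": time; "q": joint angles; "dq": joint speeds; "joint_torque": joint torques, N m; "tool_pos": TCP position; "orientation": TCP orientation; "force": force on the tool from outside, world axes, zero at the start; "wrist_torque": the same for the moment, N m; "opening": finger opening in m; "gripper_force": force on a finger pad.
Only numpy, scipy, OpenCV 4.12 (cv2) and the standard library are available. Lean on these libraries where they do the work, as an engineer would, in place of code of your own. Each camera call takes 0.05 s, during which the arm holds its last target. There are 200 camera calls.

## Task

Set the square metal power module fully home in the square pocket of the grey test nest and let go of it. Then take the key out of its cradle, stand it upright fully home in the keyhole of the switch and let go; only then take the key afresh and turn it clockwise (seen from above) to its stop, leaving the key in the switch. Leave the round module, the screwdriver and the screw box where they are.

Things in the scene. Friction and masses are not known exactly. Their poses are not given: they have to be found in the camera images.
- module: Square finned aluminium power module, 44 x 44 x 22 mm high, about 90 g, its foot (lowest 3 mm) 41 mm square, flat on the table; the round module of the same metal is not wanted. Origin: centre of its underside; z up, x and y along its sides. Fits the pocket at any quarter turn.
- pocket (a point): Floor centre of the square pocket in the grey fixed nest block (90 mm x, 150 mm y, 20 mm high, on the table). Pocket 48 mm square, 8 mm deep, floor 12 mm above the table, 3 mm chamfer. x, y along its sides, z up. The 48 mm round pocket 72 mm away along -y is not used.
- key: Key, 60 g. Origin on its axis where the blade begins. Blade along +x: 28.5 long, 14 wide (y), 8 thick (z), tapered tip. Behind: 21 mm round collar 4 long, 13 mm round neck, black bow x -56 to -20 mm, 26 wide (y), 14 thick (z). Starts level in the cradle, z up, axis 45 mm above the table, blade pointing ahead (+x) within 30 deg. Works either way round (half turn about x).
- cradle: Grey fixed key cradle: base 130 x 50 x 8 mm; post 12 mm wide, 38 high under the bow (x -50 to -20 mm); saddle 22 mm wide, 48 high round the blade (x 30 to 50 mm). Origin: centre of the base's underside, x along the key. Beside the bow all is free above the base. The key lifts straight up.
- keyhole (a point): Centre of the keyhole mouth in the brass switch face, 81 mm above the table. Hole 16.4 mm along y, 10.4 along x, 31 deep, straight down, 2 mm chamfer; z up; turns with the switch. Face ringed flush by a fixed steel barrel 50 mm across, 36 mm tall, on a fixed grey box 130 x 160 x 45 mm. Key home: its origin here, its x down, its y along this y either way.
- switch (a joint): Switch angle, rad: starts 0 to 0.08 (off), grows clockwise seen from above, stop at 1.22 (on). Light friction (0.06 N m), no spring, stays where left. The key has about 0.2 rad of play in the hole, so it must turn that much further.
- round_module: Bystander: round aluminium module 44 mm across, 22 mm high, flat on the table. Origin: centre of its underside. Leave it.
- screwdriver: Bystander: a screwdriver lying on the table beyond the switch box. Leave it.
- screw_box: Bystander: a small open white plastic box 70 x 90 x 25 mm on the table. Leave it.
Things that resemble listed ones, but are neither listed nor needed, are in the scene too. What is shaped like the module but red or yellow is not meant.

How it is judged:
On the way, in this order (a step that is already met when the one before it is completed fails the run):
1. the square module is fully home in the square pocket and let go (horizontal distance between module and pocket below 0.004 m and z of module in the frame of pocket below 0.003 m and angle between module's own z axis and vertical below 0.08 rad and contact force between module and the fingers below 0.1 N), for 0.2 s.
2. the key stands fully home in the keyhole and is let go (horizontal distance between key and keyhole below 0.004 m and z of key in the frame of keyhole below 0.004 m and angle between the x axis of key and the z axis of keyhole, either way round below 0.15 rad and contact force between key and the fingers below 0.1 N), for 0.2 s.
3. the switch is turned clockwise to its stop (value of joint switch above 1.12 rad), for 0.1 s.
At the end, for the whole second after the job is handed in: The square module lies flat in the square pocket (within 4 mm sideways, underside within 3 mm of the pocket floor); the key stands in the keyhole, its collar within 4 mm of the face and its axis within 0.15 rad of upright; the switch is at 1.12 rad or more; all is released and at rest (value of joint switch above 1.12 rad and horizontal distance between key and keyhole below 0.004 m and z of key in the frame of keyhole below 0.004 m and angle between the x axis of key and the z axis of keyhole, either way round below 0.15 rad and horizontal distance between module and pocket below 0.004 m and z of module in the frame of pocket below 0.003 m and angle between module's own z axis and vertical below 0.08 rad and linear speed of each of key, module below 0.02 m/s); the robot touches nothing.
It fails at once if the switch is turned (past 0.5 rad) before the module is in its pocket (value of joint switch above 0.5 rad and z of module in the frame of pocket above 0.006 m).
It fails at once if the round module is moved more than 2 cm (distance of round_module from where it was at the start of the episode above 0.02 m).
It fails at once if the screwdriver is moved more than 3 cm (distance of screwdriver from where it was at the start of the episode above 0.03 m).
It fails at once if the screw box is moved more than 2 cm (distance of screw_box from where it was at the start of the episode above 0.02 m).
It also fails if it takes over 72 s, if anything falls off the work surface, if the arm or the gripper's body presses on something with over 40 N, if the wrist force passes 120 N, or if a joint passes its speed limit or range.

## Working session

There is one attempt and no reset: what is moved stays moved. The work goes in short steps, Python scripts to look and compute and a shell command to move; the robot and the scene stay as the last step left them, time stands still between calls to the robot, and variables do not carry over. Pictures are saved under pics/ and viewed, at most 10 in all, crops included, and the job is handed in when it is done.

```bash
mkdir -p pics; ls; python3 - <<'E'
from plant import robot, read_camera
import cv2, numpy as np
for n in ("top","side"):
    c=read_camera(n); cv2.imwrite(f"pics/{n}0.png",c["image"])
    np.set_printoptions(suppress=True,precision=4)
    print(n,c["K"],c["D"],c["extrinsics"])
s=robot.read_state(); print(s["t"],s["tool_pos"],s["orientation"],s["opening"])
E
```

```text
pics
top [[445.0811   0.     317.9073]
 [  0.     445.0811 241.7364]
 [  0.       0.       1.    ]] [-0.0713  0.      0.      0.      0.    ] [[-0.2046 -0.9788 -0.0041  0.1249]
 [-0.9495  0.1995 -0.2422  0.5736]
 [ 0.2379 -0.0456 -0.9702  0.7093]
 [ 0.      0.      0.      1.    ]]
side [[457.9597   0.     318.0158]
 [  0.     457.9597 246.7444]
 [  0.       0.       1.    ]] [0.0019 0.     0.     0.     0.    ] [[ 0.9238 -0.3828 -0.007  -0.5325]
 [-0.2817 -0.6671 -0.6897  0.2252]
 [ 0.2593  0.6391 -0.7241  0.8471]
 [ 0.      0.      0.      1.    ]]
0.1 [0.2584 0.5409 0.2177] [-0.6944 -3.0634  0.0026] 0.09286880210439633
```

View pics/top0.png

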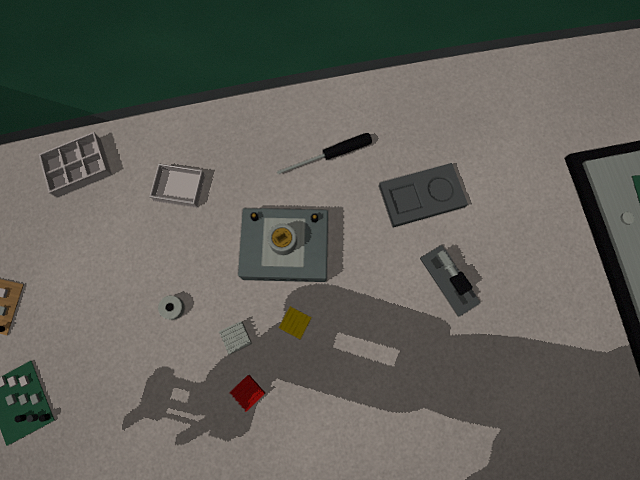

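View pics/side0.png

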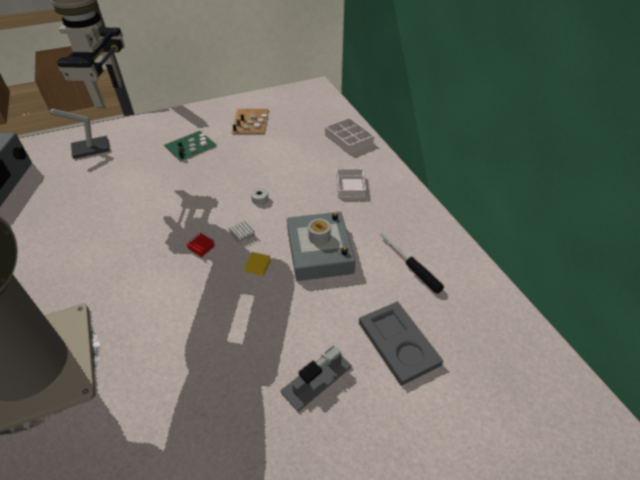

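The top view shows the grey square module at (236,335). Lookalikes are yellow (295,322), red (248,393) and the round one (171,307). By its description I choose (236,335). The switch is at (283,238), the nest at (423,195) with its square pocket at (405,199), and the key and cradle at (452,280). The arm is out of view.

```bash
cat > h.py <<'E'
import cv2, numpy as np
from plant import robot, read_camera
np.set_printoptions(suppress=True,precision=4)
def rays(c,px):
    px=np.asarray(px,float).reshape(-1,1,2)
    n=cv2.undistortPoints(px,c["K"],np.array(c["D"])).reshape(-1,2)
    R=np.array(c["extrinsics"])[:3,:3];t=np.array(c["extrinsics"])[:3,3]
    return -R.T@t,(np.c_[n,np.ones(len(n))])@R
def onplane(c,px,z):
    o,d=rays(c,px); return o+d*((z-o[2])/d[:,2])[:,None]
def proj(c,P):
    E=np.array(c["extrinsics"]);r,_=cv2.Rodrigues(E[:3,:3])
    return cv2.projectPoints(np.asarray(P,float).reshape(-1,1,3),r,E[:3,3],c["K"],np.array(c["D"]))[0].reshape(-1,2)
def tri(ct,pt,cs,ps):
    o1,d1=rays(ct,pt);o2,d2=rays(cs,ps);d1=d1[0];d2=d2[0]
    a=np.linalg.lstsq(np.c_[d1,-d2],o2-o1,rcond=None)[0]
    p,q=o1+a[0]*d1,o2+a[1]*d2
    return (p+q)/2,np.linalg.norm(p-q)
E
python3 - <<'E'
from h import *
c=read_camera("top");im=c["image"]
def up(x,y,w,h,k): return cv2.resize(im[y:y+h,x:x+w],None,fx=k,fy=k,interpolation=cv2.INTER_CUBIC)
A=up(210,310,70,52,5.715)[:300,:400]
B=up(410,235,80,90,4)[:300,:400]; 
C=up(235,205,100,75,4); D=up(375,155,100,75,4)
def fit(i): 
    o=np.zeros((300,400,3),np.uint8);h=min(300,i.shape[0]);w=min(400,i.shape[1]);o[:h,:w]=i[:h,:w];return o
cv2.imwrite("pics/crops.png",np.vstack([np.hstack([fit(A),fit(B)]),np.hstack([fit(C),fit(D)])]))
hsv=cv2.cvtColor(im,cv2.COLOR_BGR2HSV)
for n,p in dict(table=(380,280),module=(236,335),modshadow=(245,350),nest=(450,205),cradle=(433,262),box=(255,260),bow=(460,283),blade=(445,260),brass=(283,238),tableshadow=(330,300)).items(): print(n,im[p[1],p[0]],hsv[p[1],p[0]])
E
```

```text
table [117 123 130] [ 14  25 130]
module [88 95 93] [39 19 95]
modshadow [74 78 84] [12 30 84]
nest [63 65 63] [60  8 65]
cradle [45 45 43] [90 11 45]
box [82 84 76] [83 24 84]
bow [17 14 16] [140  45  17]
blade [110 117 113] [ 47  15 117]
brass [12 47 62] [ 21 206  62]
tableshadow [75 79 85] [12 30 85]
```

View pics/crops.png

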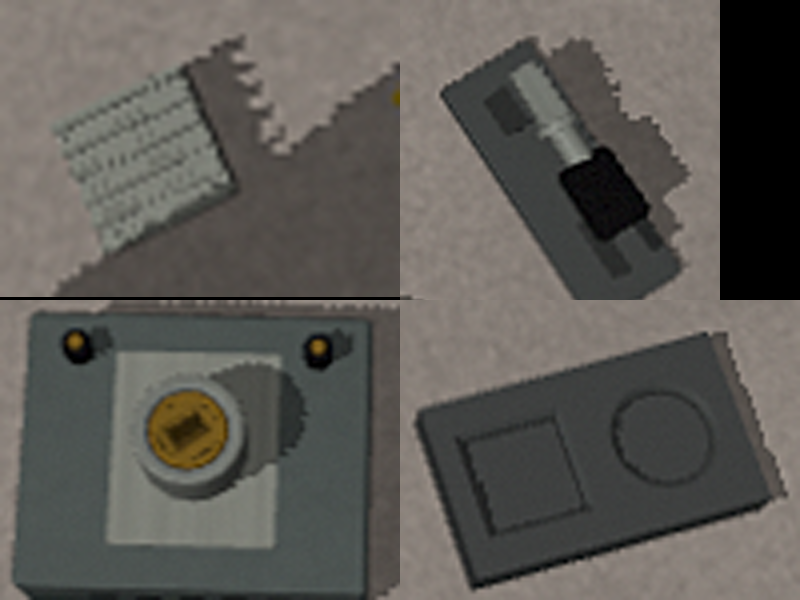

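The crops confirm the choice: a square finned grey module (crop A), not the round, red or yellow ones. The square pocket is the nest's left one, around (405,199). The key's black bow is at (460,284) with its blade towards (443,257), and the brass keyhole is at (282,238) inside the barrel.

```bash
cat > m.py <<'E'
from h import *
def rectat(c,m,z,name):
    cs,_=cv2.findContours(m,cv2.RETR_EXTERNAL,cv2.CHAIN_APPROX_NONE)
    k=max(cs,key=cv2.contourArea)
    P=onplane(c,k.reshape(-1,2),z)[:,:2]
    r=cv2.minAreaRect((P*1000).astype(np.float32)); print(name,"c",np.array(r[0]),"size",np.array(r[1]),"ang",r[2],"px",k.reshape(-1,2).mean(0)); return r
def roi(m,x,y,w,h):
    o=np.zeros_like(m);o[y:y+h,x:x+w]=m[y:y+h,x:x+w];return o
if __name__=="__main__":
    c=read_camera("top");im=c["image"].astype(int);B,G,R=im[...,0],im[...,1],im[...,2]
    hsv=cv2.cvtColor(c["image"],cv2.COLOR_BGR2HSV)
    gr=((G>=R)&(hsv[...,1]<60)).astype(np.uint8)*255
    gr=cv2.morphologyEx(gr,cv2.MORPH_CLOSE,np.ones((3,3)))
    gr=cv2.morphologyEx(gr,cv2.MORPH_OPEN,np.ones((3,3)))
    rectat(c,roi(gr,212,310,50,50),.022,"module")
    rectat(c,roi(gr,370,155,105,80),.020,"nest")
    rectat(c,roi(gr,230,200,105,85),.045,"box")
    rectat(c,roi(gr,410,235,80,85),.008,"cradle")
    bow=roi(((hsv[...,2]<30)).astype(np.uint8)*255,440,262,40,40)
    rectat(c,bow,.052,"bow")
    br=roi(((hsv[...,1]>120)).astype(np.uint8)*255,265,222,35,35)
    r=rectat(c,cv2.morphologyEx(br,cv2.MORPH_CLOSE,np.ones((7,7))),.081,"face")
    bl=roi(((hsv[...,2]>100)&(G>=R)).astype(np.uint8)*255,432,245,30,35)
    rectat(c,bl,.049,"blade+neck")
    P=onplane(c,np.array([[460,440],[553,417],[590,507],[493,535]])/4-.5+[275-0,80],.020);print("pocket",P.mean(0),np.diff(P,axis=0))
    ch=onplane(c,np.array([[165,430],[197,412],[209,430],[177,448]])/4-.5+[235,130],.081);print("hole",ch.mean(0),np.diff(ch,axis=0))
E
python3 m.py
```

```text
module c [457.7992 182.8801] size [45.0173 45.02  ] ang 13.442333221435547 px [234.6782 337.6207]
nest c [ 650.9033 -215.2614] size [ 93.0425 154.0372] ang 4.167386531829834 px [422.3886 194.559 ]
box c [602.7569  65.4704] size [158.7733 135.1977] ang 76.99325561523438 px [283.7468 244.4448]
cradle c [ 480.4521 -225.9186] size [128.8583  53.148 ] ang 19.395536422729492 px [451.3696 280.5598]
bow c [ 466.2116 -227.3077] size [36.9545 27.5916] ang 18.769287109375 px [460.5    283.0172]
face c [605.8396  65.1555] size [33.1585 32.279 ] ang 78.14563751220703 px [281.463 237.037]
blade+neck c [ 506.1687 -214.697 ] size [48.3947 14.9732] ang 11.410167694091797 px [447.1967 262.9836]
pocket [ 0.6494 -0.1803  0.02  ] [[ 0.0023 -0.0473  0.    ]
 [-0.0481 -0.0056  0.    ]
 [-0.0041  0.0492  0.    ]]
hole [0.6059 0.0656 0.081 ] [[ 0.0051 -0.0151  0.    ]
 [-0.009  -0.0036  0.    ]
 [-0.0051  0.0151  0.    ]]
```

```bash
python3 -m inch '[20,-36,0,-5,75, 40,-72,0,-10,75, 60,-107,0,-15,75, 80,-143,0,-20,75, 100,-179,0,-26,75, 120,-215,0,-31,75, 140,-250,0,-36,75, 160,-286,-20,-41,75, 180,-322,-50,-46,75, 199,-358,-80,-51,75]' 20; python3 -m inch '[0,0,0,0,75, 0,0,0,0,75, 0,0,0,0,75]'
```

```text
t: 1.03
tool_pos: [0.4506, 0.1976, 0.152]
orientation: [1.951, 2.461, 0.004]
force: [1.0, 0.5, 0.3]
opening: 0.07
gripper_force: 0.0
t: 1.28
tool_pos: [0.4492, 0.1995, 0.1521]
orientation: [-1.945, -2.466, -0.0]
force: [-0.2, -0.2, 1.2]
opening: 0.0697
gripper_force: 0.0
```

```bash
python3 - <<'E'
from h import *
s=robot.read_state();R=cv2.Rodrigues(np.array(s["orientation"]))[0];print(s["t"],s["tool_pos"],np.degrees(np.arctan2(R[1,1],R[0,1])),R[:,2],s["opening"],s["force"])
c=read_camera("top");t=c["image"];d=read_camera("side")["image"]
a=cv2.resize(t[215:365,160:320],(640,600),interpolation=cv2.INTER_CUBIC)
C=cv2.resize(t[218:258,262:302],(400,400),interpolation=cv2.INTER_CUBIC)
D=cv2.resize(d[215:245,305:335],(400,400),interpolation=cv2.INTER_CUBIC)
cv2.imwrite("pics/hole.png",np.hstack([C,D]))
E
```

```text
1.2833 [0.4492 0.1995 0.1521] 13.470112665236153 [-0.0002  0.0005 -1.    ] 0.0697323515247689 [-0.2277 -0.2005  1.1875]
```

View pics/hole.png

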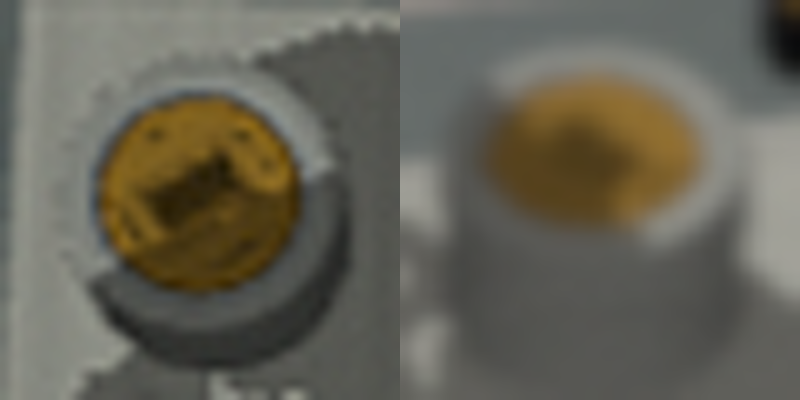

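The hole's slot runs from (145,205) to (235,165) in the left crop, so its long side is about 25° up to the right. I now lower onto the module.

```bash
python3 -m inch '[8.5,-16.5,-20,0,75, 8.5,-16.5,-55,0,75, 8.5,-16.5,-90,0,75, 8.5,-16.5,-115,0,75, 8.5,-16.5,-130,0,75, 8.5,-16.5,-140,0,75, 8.5,-16.5,-140,0,75, 8.5,-16.5,-140,0,30, 8.5,-16.5,-140,0,30, 8.5,-16.5,-140,0,30]' 20; python3 -m inch '[0,0,0,0,30, 0,0,0,0,30, 0,0,0,0,30]'; python3 - <<'E'
from h import *
c=read_camera("top");im=c["image"]
k=8;x0,y0,w,h=272,228,20,20
g=cv2.resize(im[y0:y0+h,x0:x0+w],None,fx=k,fy=k,interpolation=cv2.INTER_CUBIC)[...,2]
for th in (70,80,90,100):
    m=(g<th).astype(np.uint8)*255
    cs,_=cv2.findContours(m,cv2.RETR_LIST,cv2.CHAIN_APPROX_NONE)
    for q in cs:
        if 1500<cv2.contourArea(q)<8000:
            px=(q.reshape(-1,2)+.5)/k-.5+[x0,y0];P=onplane(c,px,.081)[:,:2]*1000
            r=cv2.minAreaRect(P.astype(np.float32));print(th,np.array(r[0]),np.array(r[1]),r[2],px.mean(0))
E
```

```text
t: 2.22
tool_pos: [0.4592, 0.1834, 0.0136]
orientation: [1.944, 2.465, 0.004]
force: [0.3, -0.2, 0.1]
opening: 0.0544
gripper_force: 0.0
t: 2.47
tool_pos: [0.4587, 0.183, 0.013]
orientation: [1.945, 2.465, 0.003]
force: [-1.3, 0.1, 5.8]
opening: 0.0436
gripper_force: 20.0
70 [605.6666  65.6555] [ 9.4821 15.8401] 19.82349395751953 [281.2696 236.9965]
80 [605.6768  65.6566] [11.1652 16.6177] 21.710670471191406 [281.1991 237.1729]
90 [605.889   65.7402] [12.4209 17.2309] 23.1069278717041 [281.104  237.1834]
100 [606.0507  65.7503] [13.7731 18.1059] 22.327207565307617 [280.9497 237.0997]
100 [603.0822  54.5326] [13.4773 34.5981] 75.51386260986328 [288.6616 237.4052]
```

```bash
python3 -m inch '[0,0,40,0,30, 0,0,80,0,30, 0,0,120,0,30, 10,-20,140,0,30, 30,-57,140,-1,30, 50,-94,140,-2,30, 70,-132,140,-3,30, 90,-170,140,-4,30, 109,-208,140,-5,30, 128,-245,140,-6,30]'; python3 -m inch '[19,-36,0,-1,30, 38,-72,0,-2,30, 56,-106,-10,-3,30, 63,-118.5,-30,-3.2,30, 63,-118.5,-60,-3.2,30, 63,-118.5,-75,-3.2,30, 63,-118.5,-75,-3.2,30, 63,-118.5,-75,-3.2,30]'; python3 - <<'E'
from h import *
s=robot.read_state();R=cv2.Rodrigues(np.array(s["orientation"]))[0];print(s["tool_pos"],np.degrees(np.arctan2(R[1,1],R[0,1])))
c=read_camera("top")["image"];d=read_camera("side")["image"]
cv2.imwrite("pics/nest1.png",np.hstack([cv2.resize(c[140:240,365:485],(480,400),interpolation=3),cv2.resize(d[270:390,350:446],(320,400),interpolation=3)]))
E
```

```text
t: 3.35
tool_pos: [0.5843, -0.0608, 0.1517]
orientation: [-2.073, -2.36, -0.0]
force: [0.7, 1.1, -1.0]
opening: 0.0434
gripper_force: 20.0
t: 4.02
tool_pos: [0.6455, -0.1761, 0.0754]
orientation: [-2.134, -2.301, 0.002]
force: [0.7, -0.5, -0.5]
opening: 0.0439
gripper_force: 20.0
[ 0.6455 -0.1761  0.0754] 4.289050112369425
```

View pics/nest1.png

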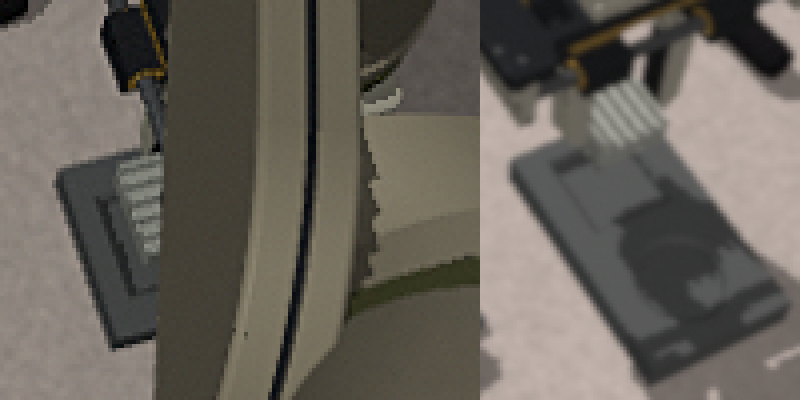

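The top view shows the arm mostly covering the nest. The side view shows the module held level above the pocket's back-left part, around (630,120), as the numbers say. I correct and lower.

```bash
python3 -m inch '[4,-4.5,0,0,30, 4,-4.5,-15,0,30, 4,-4.5,-30,0,30, 4,-4.5,-38,0,30, 4,-4.5,-43,0,30, 4,-4.5,-47,0,30, 4,-4.5,-50.5,0,30, 4,-4.5,-50.5,0,30, 4,-4.5,-50.5,0,30]'
```

```text
t: 4.87
tool_pos: [0.6511, -0.1817, 0.0265]
orientation: [2.137, 2.302, 0.0]
force: [-1.1, 0.0, -0.9]
opening: 0.0434
gripper_force: 20.0
```

```bash
python3 -m inch '[0,0,-1,0,30, 0,0,-1,0,30, 0,0,-1,0,70, 0,0,-1,0,70, 0,0,-1,0,70, 0,0,-1,0,70, 0,0,20,0,70, 0,0,60,0,70, 0,0,100,0,70, 0,0,140,0,70]'; python3 -m inch '[0,25,0,0,70, -20,60,0,0,70, -40,100,0,0,70, -60,140,0,0,70, -80,180,0,0,70, -80,180,0,0,70]'; python3 - <<'E'
from m import *
c=read_camera("top");s=read_camera("side");im=c["image"].astype(int)
cv2.imwrite("pics/nest2.png",np.hstack([cv2.resize(c["image"][150:240,365:485],(480,360),interpolation=3),cv2.resize(s["image"][290:390,350:439],(320,360),interpolation=3)]))
hsv=cv2.cvtColor(c["image"],cv2.COLOR_BGR2HSV)
m=roi(((hsv[...,2]>85)&(im[...,1]>=im[...,2])).astype(np.uint8)*255,385,170,50,50)
rectat(c,cv2.morphologyEx(m,cv2.MORPH_CLOSE,np.ones((5,5))),.034,"module")
E
```

```text
t: 5.7
tool_pos: [0.6503, -0.1814, 0.1673]
orientation: [-2.137, -2.302, 0.001]
force: [-0.6, -0.4, 1.3]
opening: 0.0648
gripper_force: 0.0
t: 6.2
tool_pos: [0.5684, 0.0032, 0.1662]
orientation: [-2.132, -2.304, -0.001]
force: [-1.0, 0.1, -0.1]
opening: 0.065
gripper_force: 0.0Traceback (most recent call last):
  File "<stdin>", line 6, in <module>
  File "m.py", line 4, in rectat
    k=max(cs,key=cv2.contourArea)
ValueError: max() iterable argument is empty
```

View pics/nest2.png

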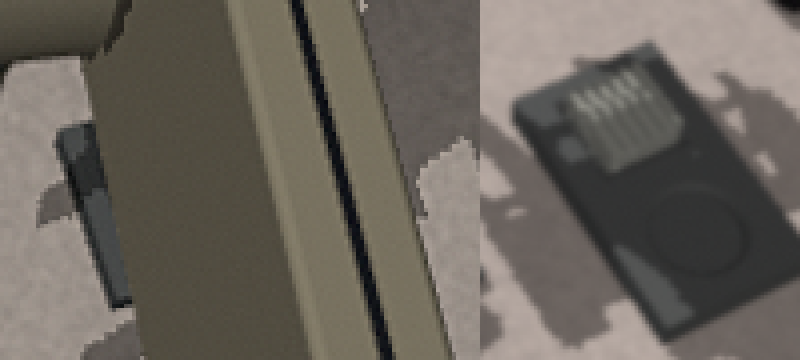

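The side view shows the module sitting in the square pocket, around (630,110) in the picture, with nothing leaning. The arm covers the top view. I check the module and the key numerically in the side view while moving towards the key.

```bash
python3 -m inch '[-10,-22,0,7,60, -20,-44,0,14,60, -32,-66,0,21,60, -44,-90,0,28,60, -56,-115,0,35,60, -68,-140,0,42,60, -80,-165,0,49,60, -90,-190,0,56,60, -102,-215,0,63,60, -113,-235,0,70,60]'; python3 -m inch '[0,0,0,7,60, 0,0,0,14,60, 0,0,0,21,60, 0,0,0,28,60, 0,0,0,34,60, 0,0,0,34,60, 0,0,0,34,60]'; python3 - <<'E'
from m import *
st=robot.read_state();R=cv2.Rodrigues(np.array(st["orientation"]))[0];print(st["tool_pos"],np.degrees(np.arctan2(R[1,1],R[0,1])),st["q"])
s=read_camera("side");im=s["image"]
def box(c,yaw,sx,sy,z0,z1):
    a=np.radians(yaw);r=np.array([[np.cos(a),-np.sin(a)],[np.sin(a),np.cos(a)]])
    return np.array([list(np.array(c)+r@[i*sx/2,j*sy/2])+[z] for i in(1,-1) for j in(1,-1) for z in(z0,z1)])
hull=lambda P:cv2.convexHull(proj(s,P/1000).astype(np.float32))
def cen(h): m=cv2.moments(h);return np.array([m["m10"],m["m01"]])/m["m00"],m["m00"]
v=im.max(2)
print("bow pred",cen(hull(box((466.5,-228),18,36,26,38,52))))
m=roi((v<35).astype(np.uint8)*255,295,350,40,45);n,l,sts,ce=cv2.connectedComponentsWithStats(m)
print("bow seen",[(ce[i],sts[i]) for i in range(1,n) if sts[i][4]>30])
print("module pred",cen(hull(box((650.5,-181),4.2,44,44,20,34))))
b,g,r=[im[...,i].astype(int) for i in range(3)]
m=roi(((v>75)&(g>=r)).astype(np.uint8)*255,360,300,60,50);m=cv2.morphologyEx(m,cv2.MORPH_CLOSE,np.ones((5,5)));n,l,sts,ce=cv2.connectedComponentsWithStats(m)
print("module seen",[(ce[i],sts[i]) for i in range(1,n) if sts[i][4]>30])
print(proj(s,box((650.5,-181),4.2,44,44,34,34)[::2]/1000))
cv2.imwrite("pics/key1.png",np.hstack([cv2.resize(im[270:400,270:430],(480,390),interpolation=3),cv2.resize(im[290:360,360:420],(320,390),interpolation=3)]))
E
```

```text
t: 7.13
tool_pos: [0.4571, -0.2402, 0.1666]
orientation: [0.424, 3.112, -0.002]
force: [0.4, -0.2, 0.1]
opening: 0.0557
gripper_force: 0.0
t: 7.72
tool_pos: [0.4579, -0.238, 0.1664]
orientation: [-0.491, 3.103, -0.001]
force: [-0.6, -0.2, -0.8]
opening: 0.0559
gripper_force: 0.0
[ 0.4579 -0.238   0.1664] 107.9925612825861 [-0.5784 -0.0677  1.7864 -0.0003  1.4225 -2.4632]
bow pred (array([309.5321, 371.4253]), 390.1953057185747)
bow seen [(array([309.9036, 372.3896]), array([300, 363,  21,  21, 249], dtype=int32))]
module pred (array([389.6207, 321.8533]), 578.0856563425623)
module seen [(array([393.6862, 329.5437]), array([ 367,  303,   53,   47, 1775], dtype=int32))]
[[393.2976 306.9907]
 [406.086  323.8367]
 [374.0436 315.4384]
 [386.4193 332.8179]]
```

View pics/key1.png

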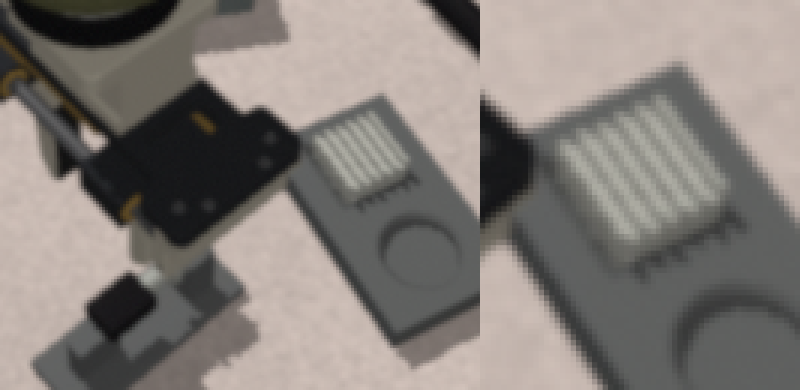

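The side view shows the module flat in the pocket. Its top corners are within about 1 px of the prediction for z = 34 mm, and the bow is at (120,303) in the crop, within 1 px of its prediction. I grip the bow's rear end lightly and lift.

```bash
python3 -m inch '[-3.3,5.8,-35,0,60, -3.3,5.8,-70,0,60, -3.3,5.8,-100,0,60, -3.3,5.8,-122,0,60, -3.3,5.8,-134,0,60, -3.3,5.8,-140,0,60, -3.3,5.8,-140,0,60, -3.3,5.8,-140,0,60]' 3;  python3 -m inch '[0,0,0,0,10, 0,0,0,0,10, 0,0,0,0,10, 0,0,0,0,10, 0,0,0,0,10, 0,0,0,0,10, 0,0,0,0,10]' 3
```

```text
t: 8.43
tool_pos: [0.4554, -0.2315, 0.0274]
orientation: [-0.497, 3.101, -0.002]
force: [0.4, -0.2, 0.5]
opening: 0.0558
gripper_force: 0.0
t: 9.02
tool_pos: [0.4549, -0.231, 0.0267]
orientation: [-0.498, 3.101, -0.001]
force: [-0.4, 0.6, 4.0]
opening: 0.026
gripper_force: 3.0
```

```bash
python3 -m inch '[0,0,5,0,10, 0,0,10,0,10, 0,0,15,0,10, 0,0,20,0,10, 0,0,30,0,10, 0,0,40,0,10, 0,0,55,0,10, 0,0,70,0,10, 0,0,90,0,10, 0,0,110,0,10]' 3;  python3 -m inch '[0,0,20,0,10, 0,0,20,0,10, 0,0,20,0,10]' 3;python3 - <<'E'
from m import *
s=read_camera("side")["image"];c=read_camera("top")["image"]
st=robot.read_state();p=proj(read_camera("side"),st["tool_pos"])[0];print(p)
x,y=int(p[0]),int(p[1]);a=s[max(0,y-60):y+60,x-60:x+60]
b=c[200:320,400:520]
cv2.imwrite("pics/lift.png",np.hstack([cv2.resize(a,(400,400),interpolation=3),cv2.resize(b,(400,400),interpolation=3)]))
E
```

```text
t: 9.85
tool_pos: [0.4543, -0.2306, 0.1377]
orientation: [0.499, -3.102, -0.001]
force: [0.1, 0.5, -0.0]
opening: 0.0259
gripper_force: 3.0
t: 10.1
tool_pos: [0.4556, -0.2314, 0.1582]
orientation: [-0.498, 3.099, -0.004]
force: [0.4, -0.0, -1.6]
opening: 0.0258
gripper_force: 3.0
[301.2356 340.1925]
```

View pics/lift.png

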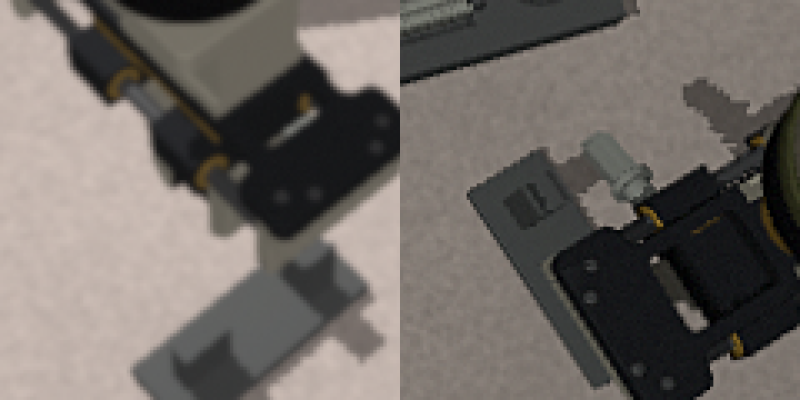

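In the top view (right), the blade still points ahead, with its tip near (457,240) and collar near (470,256) in image pixels. I compute the tilt from those points.

```bash
python3 - <<'E'
from h import *
c=read_camera("top");st=robot.read_state();g=np.array(st["tool_pos"])+[0,0,.019];print(g)
d=np.array([np.cos(np.radians(18)),np.sin(np.radians(18)),0])
for t in range(0,91,10):
    a=np.radians(t);u=d*np.cos(a)-np.array([0,0,1])*np.sin(a)
    print(t,proj(c,[g+u*.0785,g+u*.048]).round(1).tolist())
E
```

```text
[ 0.4537 -0.2303  0.1738]
0 [[460.2, 234.3], [471.4, 251.2]]
10 [[458.0, 237.2], [469.9, 252.8]]
20 [[456.8, 241.2], [469.0, 255.1]]
30 [[456.5, 246.1], [468.7, 258.1]]
40 [[457.1, 251.8], [469.0, 261.5]]
50 [[458.6, 258.0], [469.9, 265.4]]
60 [[460.9, 264.7], [471.3, 269.7]]
70 [[464.0, 271.7], [473.2, 274.1]]
80 [[467.7, 278.9], [475.6, 278.6]]
90 [[472.0, 286.0], [478.3, 283.2]]
```

The tilt is about 20°, blade down. To bring it upright I'll carry the key to the near wall of the switch box, hold the blade tip against that wall and swing the gripper up and over.

```bash
python3 -m inch '[0,20,0,-3,10, 1,50,0,-6,10, 2,85,0,-9,10, 3,120,0,-12,10, 3,155,0,-15,10, 4,190,0,-18,10, 5,225,0,-22,10, 5,260,0,-25,10, 6,295,0,-28,10, 6,329,0,-31,10]' 3;  python3 -m inch '[0,0,-10,0,10, 0,0,-30,0,10, 0,0,-55,0,10, 0,0,-80,0,10, 0,0,-100,0,10, 0,0,-109,0,10, 0,0,-109,0,10, 0,0,-109,0,10]' 3;python3 - <<'E'
from h import *
st=robot.read_state();R=cv2.Rodrigues(np.array(st["orientation"]))[0];print(st["tool_pos"],np.degrees(np.arctan2(R[1,1],R[0,1])),st["opening"])
c=read_camera("top");s=read_camera("side")
cv2.imwrite("pics/wall_t.png",c["image"]);cv2.imwrite("pics/wall_s.png",s["image"])
g=np.array(st["tool_pos"])+[0,0,.019];d=np.array([R[1,1],-R[0,1],0])
print(d)
for k,n in((c,"t"),(s,"s")):
    b=k["image"].astype(int); 
    for t in range(0,71,10):
        a=np.radians(t);u=d*np.cos(a)-np.array([0,0,1])*np.sin(a);p=proj(k,[g+u*.0785,g+u*.064]).round(0).astype(int)
        print(n,t,p.tolist(),[b[y,x].tolist() for x,y in p])
E
```

```text
t: 11.13
tool_pos: [0.4595, 0.0999, 0.1551]
orientation: [-0.352, -3.12, 0.0]
force: [0.3, -0.4, -0.3]
opening: 0.026
gripper_force: 3.0
t: 11.8
tool_pos: [0.4601, 0.0978, 0.0469]
orientation: [-0.349, -3.121, 0.001]
force: [0.6, 1.2, -0.8]
opening: 0.0258
gripper_force: 3.0
[0.4601 0.0978 0.0469] 77.2537829612505 0.025796435842109267
[ 0.9754 -0.2206  0.    ]
t 0 [[281, 279], [281, 287]] [[92, 107, 113], [95, 113, 120]]
t 10 [[282, 281], [281, 289]] [[93, 110, 116], [95, 112, 120]]
t 20 [[282, 284], [282, 291]] [[92, 111, 118], [97, 115, 122]]
t 30 [[283, 288], [282, 294]] [[94, 112, 119], [98, 114, 121]]
t 40 [[283, 293], [282, 299]] [[95, 114, 120], [94, 112, 116]]
t 50 [[283, 299], [282, 303]] [[93, 111, 117], [92, 109, 115]]
t 60 [[283, 306], [283, 309]] [[91, 109, 114], [89, 105, 112]]
t 70 [[283, 313], [283, 315]] [[88, 105, 111], [86, 102, 109]]
s 0 [[287, 235], [280, 236]] [[140, 146, 156], [160, 167, 180]]
s 10 [[286, 240], [280, 240]] [[158, 164, 178], [122, 127, 135]]
s 20 [[285, 244], [279, 243]] [[103, 108, 112], [84, 87, 87]]
s 30 [[283, 248], [277, 247]] [[145, 152, 162], [139, 145, 156]]
s 40 [[280, 252], [274, 250]] [[157, 163, 176], [158, 165, 179]]
s 50 [[276, 256], [271, 253]] [[159, 165, 179], [154, 161, 174]]
s 60 [[271, 259], [267, 255]] [[144, 153, 166], [89, 122, 138]]
s 70 [[266, 261], [263, 257]] [[19, 94, 113], [19, 96, 115]]
```

```bash
python3 -m inch '[0,0,-7,0,10, 8,-1.8,-7,0,10, 12.7,-2.9,-7,0,10, 15.5,-3.5,-1,0,10, 18.3,-4.1,5.5,0,10, 22,-5,11.3,0,10, 26,-5.9,16.7,0,10, 30.6,-7,21.7,0,10, 35.4,-8,26.3,0,10, 40.8,-9.2,30.5,0,10]' 3; cat > tilt.py <<'E'
from h import *
st=robot.read_state();R=cv2.Rodrigues(np.array(st["orientation"]))[0];print(st["tool_pos"],np.degrees(np.arctan2(R[1,1],R[0,1])),st["opening"],st["force"])
s=read_camera("side");cv2.imwrite("pics/cur_s.png",s["image"]);c=read_camera("top");cv2.imwrite("pics/cur_t.png",c["image"])
g=np.array(st["tool_pos"])+[0,0,.019];d=np.array([R[1,1],-R[0,1],0])
b=s["image"].astype(int)
for t in range(0,111,10):
    a=np.radians(t);u=d*np.cos(a)-np.array([0,0,1])*np.sin(a);p=proj(s,[g+u*x for x in(.0785,.074,.065,.057)]).round(0).astype(int)
    print(t,p[0],p[-1],[b[y,x].tolist() for x,y in p])
E
python3 tilt.py
```

```text
t: 12.73
tool_pos: [0.502, 0.0889, 0.0785]
orientation: [0.348, 3.122, 0.0]
force: [-0.8, -0.7, -0.7]
opening: 0.0258
gripper_force: 3.0
[0.502  0.0889 0.0785] 77.26114142253397 0.025810491804946108 [-0.7984 -0.7264 -0.7467]
0 [306 222] [296 223] [[107, 109, 103], [108, 110, 104], [107, 109, 103], [107, 109, 103]]
10 [305 227] [296 227] [[136, 143, 141], [130, 135, 132], [122, 127, 123], [109, 111, 105]]
20 [304 231] [295 230] [[154, 163, 163], [153, 162, 162], [144, 151, 151], [107, 109, 103]]
30 [301 236] [293 233] [[152, 160, 160], [151, 159, 160], [108, 111, 104], [107, 108, 102]]
40 [298 240] [290 236] [[96, 98, 94], [104, 106, 100], [107, 109, 102], [99, 101, 95]]
50 [294 243] [287 239] [[64, 65, 61], [67, 69, 65], [90, 92, 88], [117, 123, 130]]
60 [289 246] [284 241] [[83, 87, 87], [82, 86, 86], [82, 85, 85], [82, 86, 85]]
70 [284 249] [280 243] [[155, 162, 175], [159, 166, 178], [155, 161, 174], [138, 144, 154]]
80 [278 251] [276 244] [[153, 159, 172], [154, 161, 174], [156, 163, 176], [158, 164, 178]]
90 [272 252] [271 245] [[154, 161, 174], [158, 164, 177], [159, 166, 179], [157, 164, 178]]
100 [266 252] [267 245] [[154, 161, 174], [155, 162, 175], [157, 164, 177], [157, 163, 176]]
110 [260 252] [262 245] [[143, 160, 175], [152, 159, 172], [156, 162, 176], [156, 163, 176]]
```

```bash
python3 -m inch '[5.6,-1.3,3.7,0,10, 11.7,-2.7,6.8,0,10, 17.7,-4,9.5,0,10, 23.7,-5.4,11.5,0,10, 29.7,-6.7,13,0,10, 35.5,-8,14,0,10, 37,-8.4,14.2,0,10, 37,-8.4,14.2,0,10]' 3; python3 tilt.py
```

```text
t: 13.5
tool_pos: [0.5389, 0.0804, 0.0919]
orientation: [0.349, 3.122, -0.0]
force: [0.4, 0.7, -0.9]
opening: 0.0259
gripper_force: 3.0
[0.5389 0.0804 0.0919] 77.24395586291972 0.025858165617641697 [ 0.3729  0.6842 -0.9025]
0 [323 215] [313 216] [[105, 108, 102], [107, 109, 104], [107, 109, 103], [107, 109, 104]]
10 [323 220] [313 220] [[119, 126, 126], [109, 121, 124], [113, 121, 124], [124, 129, 127]]
20 [321 225] [312 223] [[28, 66, 86], [29, 66, 87], [28, 65, 85], [69, 80, 86]]
30 [319 229] [310 227] [[28, 64, 83], [29, 66, 86], [34, 67, 86], [74, 81, 84]]
40 [315 233] [307 230] [[85, 89, 89], [85, 89, 89], [79, 83, 82], [134, 142, 142]]
50 [311 237] [304 232] [[76, 79, 78], [81, 84, 84], [139, 146, 146], [154, 163, 164]]
60 [306 240] [301 235] [[152, 160, 161], [154, 162, 163], [153, 162, 162], [150, 159, 159]]
70 [300 243] [297 237] [[127, 133, 132], [143, 150, 150], [115, 118, 114], [110, 112, 106]]
80 [294 244] [292 238] [[64, 65, 61], [66, 68, 64], [104, 106, 100], [98, 100, 96]]
90 [288 246] [288 239] [[99, 103, 107], [85, 88, 89], [83, 87, 87], [88, 91, 91]]
100 [282 246] [283 239] [[156, 163, 176], [155, 162, 175], [157, 164, 177], [150, 157, 168]]
110 [276 246] [279 239] [[156, 163, 176], [156, 163, 176], [157, 163, 177], [154, 161, 173]]
```

```bash
python3 -m inch '[0,0,25,0,10, 0,0,50,3,10, 0,0,68,7,10, 8,-2,68,12,10, 22,-5,68,17,10, 36,-8,68,22,10, 50,-11,68,27,10, 60,-13,68,32,10, 67,-14.8,68,34,10, 67,-14.8,68,34,10]' 8; python3 -m inch '[0,0,0,0,10, 0,0,0,0,10, 0,0,0,0,10]' 8; python3 tilt.py; python3 - <<'E'
import cv2,numpy as np
s=cv2.imread("pics/cur_s.png");t=cv2.imread("pics/cur_t.png")
cv2.imwrite("pics/over.png",np.hstack([cv2.resize(s[160:250,270:360],(400,400),interpolation=3),cv2.resize(t[190:280,240:330],(400,400),interpolation=3)]))
E
```

```text
t: 14.43
tool_pos: [0.606, 0.0654, 0.1597]
orientation: [-0.582, 3.087, -0.0]
force: [0.7, -0.5, -0.5]
opening: 0.026
gripper_force: 8.0
t: 14.68
tool_pos: [0.6048, 0.0659, 0.1599]
orientation: [0.578, -3.088, -0.0]
force: [-0.5, -0.2, 0.3]
opening: 0.0261
gripper_force: 8.0
[0.6048 0.0659 0.1599] 111.20916365078075 0.02609279171016075 [-0.5203 -0.1845  0.3456]
0 [345 174] [338 178] [[19, 17, 17], [19, 17, 17], [21, 19, 19], [52, 57, 59]]
10 [345 179] [337 182] [[78, 86, 90], [77, 86, 89], [78, 87, 90], [81, 89, 93]]
20 [343 185] [336 186] [[79, 87, 90], [75, 82, 85], [70, 77, 80], [81, 89, 93]]
30 [341 191] [335 191] [[108, 111, 119], [105, 108, 116], [99, 106, 111], [129, 135, 145]]
40 [338 196] [333 195] [[125, 128, 138], [140, 146, 157], [155, 161, 174], [155, 161, 175]]
50 [335 202] [331 199] [[155, 161, 174], [155, 161, 174], [155, 162, 174], [148, 155, 166]]
60 [331 207] [328 203] [[155, 162, 175], [154, 161, 174], [156, 163, 176], [154, 161, 174]]
70 [327 212] [325 206] [[140, 145, 154], [151, 156, 168], [154, 160, 173], [154, 161, 173]]
80 [323 216] [321 209] [[103, 105, 99], [99, 102, 100], [123, 129, 136], [84, 88, 88]]
90 [318 219] [318 212] [[80, 85, 87], [77, 80, 81], [75, 79, 79], [81, 85, 85]]
100 [313 222] [315 214] [[100, 115, 124], [127, 133, 134], [99, 100, 96], [89, 93, 94]]
110 [309 224] [311 215] [[133, 138, 137], [120, 123, 120], [107, 108, 102], [116, 119, 118]]
```

View pics/over.png

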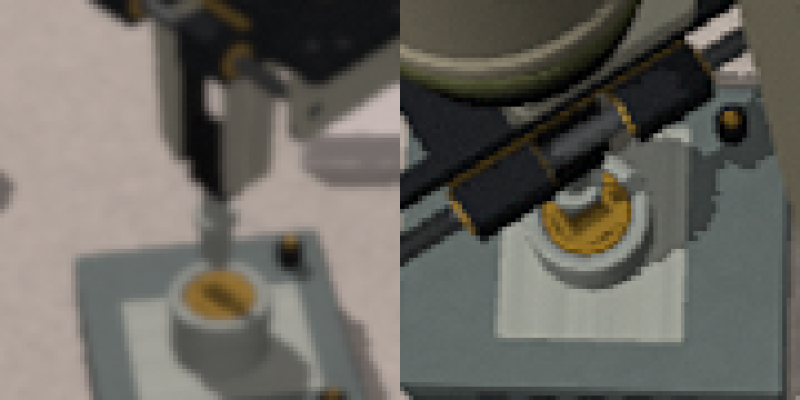

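The side view shows the key hanging upright, blade tip at image (318,220), above the keyhole seen at (320.6,226). In the top view its blade is just over the hole. I check the offset of hole from key.

```bash
python3 - <<'E'
from h import *
s=read_camera("side");c=read_camera("top");im=s["image"];hs=cv2.cvtColor(im,cv2.COLOR_BGR2HSV)
m=np.zeros(im.shape[:2],np.uint8);m[210:245,300:340]=(hs[210:245,300:340,1]>110)*255
k=max(cv2.findContours(m,0,1)[0],key=cv2.contourArea);e=cv2.fitEllipse(k);print("face side",e,onplane(s,[e[0]],.081))
t=s["image"][214:236,308:332];print("hole side", onplane(s,[[320.6,226]],.081))
# blade centre columns in side view, rows 212..219
b=im.astype(int).sum(2)
for y in range(210,222): print(y,b[y,308:330].tolist())
g=np.array(robot.read_state()["tool_pos"]);print(g,proj(s,[g*[1,1,0]+[0,0,z] for z in (.1005,.11,.12,.125)]))
E
```

```text
face side ((319.031982421875, 225.97750854492188), (9.609305381774902, 13.870536804199219), 88.91102600097656) [[0.6063 0.065  0.081 ]]
hole side [[0.6094 0.0636 0.081 ]]
210 [499, 492, 493, 497, 490, 449, 395, 377, 374, 330, 279, 260, 255, 267, 322, 412, 465, 476, 475, 476, 480, 488]
211 [498, 497, 494, 494, 492, 465, 399, 333, 315, 295, 265, 257, 253, 289, 375, 452, 481, 486, 481, 475, 471, 471]
212 [494, 495, 495, 495, 496, 479, 407, 309, 262, 254, 249, 246, 248, 295, 389, 456, 473, 470, 457, 442, 426, 416]
213 [488, 485, 483, 480, 484, 468, 401, 298, 248, 240, 238, 236, 240, 273, 342, 395, 401, 393, 381, 368, 355, 346]
214 [456, 441, 433, 422, 422, 409, 354, 279, 240, 236, 236, 234, 237, 255, 297, 327, 333, 326, 321, 318, 315, 314]
215 [385, 372, 362, 353, 353, 343, 309, 264, 242, 236, 234, 233, 232, 253, 283, 308, 311, 310, 307, 309, 310, 309]
216 [331, 329, 323, 320, 319, 315, 294, 260, 241, 237, 236, 233, 235, 251, 285, 307, 311, 310, 310, 309, 312, 309]
217 [316, 316, 316, 315, 317, 314, 299, 267, 246, 240, 235, 234, 238, 255, 288, 308, 312, 313, 313, 313, 313, 310]
218 [316, 316, 317, 319, 322, 324, 325, 314, 289, 260, 238, 237, 245, 280, 320, 335, 332, 324, 314, 313, 312, 310]
219 [316, 316, 318, 326, 341, 361, 377, 377, 351, 304, 259, 248, 271, 328, 374, 388, 382, 359, 342, 324, 314, 310]
220 [313, 316, 330, 354, 379, 393, 395, 381, 353, 325, 292, 274, 294, 340, 380, 400, 407, 404, 385, 353, 325, 314]
221 [319, 332, 360, 389, 399, 382, 354, 336, 323, 315, 303, 297, 307, 324, 342, 360, 382, 405, 413, 395, 362, 331]
[0.6052 0.0659 0.1601] [[318.3077 219.2139]
 [318.2782 215.9135]
 [318.2468 212.3883]
 [318.2309 210.6056]]
```

```bash
python3 -m inch '[1,-0.5,-8,0,10, 1,-0.5,-14,0,10, 1,-0.5,-18,0,10, 1,-0.5,-21,0,10, 1,-0.5,-24,0,10, 1,-0.5,-27,0,10, 1,-0.5,-30,0,10, 1,-0.5,-33,0,10, 1,-0.5,-33,0,10]' 8;  python3 -m inch '[0,0,-3,0,10, 0,0,-6,0,10, 0,0,-9,0,10, 0,0,-12,0,10, 0,0,-12,0,10]' 8
```

```text
t: 15.63
tool_pos: [0.606, 0.0652, 0.1262]
orientation: [0.579, -3.087, -0.0]
force: [-0.4, -0.7, -0.0]
opening: 0.0261
gripper_force: 8.0
t: 16.05
tool_pos: [0.6058, 0.0652, 0.114]
orientation: [0.579, -3.086, -0.0]
force: [-0.6, 0.1, -0.9]
opening: 0.0258
gripper_force: 8.0
```

```bash
python3 -m inch '[0,0,-1,0,10, 0,0,-2,0,10, 0,0,-3,0,10, 0,0,-4,0,10, 0,0,-4,0,10]' 8;  python3 -m inch '[0,0,0,0,40, 0,0,0,0,40, 0,0,0,0,40, 0,0,0,0,40, 0,0,0,0,40, 0,0,0,0,40]' 8; python3 tilt.py | head -1; python3 - <<'E'
import cv2,numpy as np
from h import *
s=cv2.imread("pics/cur_s.png")
c=read_camera("side");o=np.array([.606,.0653,.081])
print("collar base/top, bow base, bow top",proj(c,[o+[0,0,z] for z in(0,.004,.02,.056)]))
hs=cv2.cvtColor(s,cv2.COLOR_BGR2HSV)
for y in range(186,234,2): print(y,s[y,319].tolist(),s[y,312].tolist())
E
```

```text
t: 16.47
tool_pos: [0.6068, 0.0653, 0.112]
orientation: [-0.579, 3.087, -0.0]
force: [-1.2, 0.1, 4.3]
opening: 0.0258
gripper_force: 8.0
t: 16.97
tool_pos: [0.6063, 0.0653, 0.1108]
orientation: [0.579, -3.088, -0.0]
force: [-1.1, -0.7, 0.5]
opening: 0.0371
gripper_force: 0.0
[0.6063 0.0653 0.1108] 111.2567619822267 0.037067943926953964 [-1.0957 -0.7029  0.5361]
collar base/top, bow base, bow top [[318.8338 225.9174]
 [318.8231 224.5729]
 [318.78   219.1145]
 [318.679  206.3445]]
186 [31, 30, 29] [75, 75, 75]
188 [30, 28, 26] [47, 48, 49]
190 [25, 23, 23] [28, 29, 31]
192 [21, 19, 19] [16, 15, 15]
194 [17, 16, 15] [14, 15, 15]
196 [18, 17, 16] [15, 16, 15]
198 [62, 64, 68] [15, 14, 15]
200 [139, 146, 157] [16, 17, 17]
202 [151, 158, 170] [16, 15, 16]
204 [88, 92, 99] [16, 17, 16]
206 [19, 18, 20] [14, 15, 15]
208 [14, 12, 14] [14, 14, 13]
210 [11, 9, 10] [20, 21, 22]
212 [13, 12, 13] [98, 102, 110]
214 [13, 11, 12] [117, 121, 127]
216 [12, 11, 10] [100, 101, 96]
218 [11, 11, 10] [107, 109, 103]
220 [26, 27, 27] [126, 131, 128]
222 [72, 75, 75] [120, 129, 131]
224 [84, 88, 88] [74, 108, 128]
226 [85, 89, 88] [56, 106, 133]
228 [79, 86, 90] [78, 114, 137]
230 [47, 88, 111] [128, 139, 144]
232 [95, 108, 115] [120, 126, 126]
```

The key seats: 4 N of contact exactly at the expected height, and the bow's top row (about 205) agrees. It is released. I wait a moment, then take it afresh lower down and turn it.

```bash
python3 -m inch '[0,0,0,0,40, 0,0,0,0,40, 0,0,0,0,40, 0,0,0,0,40, 0,0,-4,0,40, 0,0,-7,0,40, 0,0,-7,0,40]' 15; python3 -m inch '[0,0,0,0,10, 0,0,0,0,10, 0,0,0,0,10, 0,0,0,0,10, 0,0,0,0,10]' 15; python3 -m inch '[0,0,0,-6,10, 0,0,0,-12,10, 0,0,0,-18,10, 0,0,0,-24,10, 0,0,0,-30,10, 0,0,0,-36,10, 0,0,0,-42,10, 0,0,0,-48,10, 0,0,0,-54,10, 0,0,0,-60,10]' 15;  python3 -m inch '[0,0,0,-5,10, 0,0,0,-10,10, 0,0,0,-15,10, 0,0,0,-18,10, 0,0,0,-18,10]' 15; python3 -c "
from plant import robot;s=robot.read_state();print(s['wrist_torque'],s['q'])"; python3 tilt.py|head -1
```

```text
t: 17.7
tool_pos: [0.6057, 0.0652, 0.1028]
orientation: [0.579, -3.086, -0.0]
force: [-0.4, -0.2, -0.0]
opening: 0.0372
gripper_force: 0.0
t: 18.12
tool_pos: [0.6064, 0.0653, 0.104]
orientation: [-0.579, 3.088, -0.0]
force: [0.1, -0.5, -0.1]
opening: 0.0261
gripper_force: 15.0
t: 18.95
tool_pos: [0.6066, 0.0651, 0.104]
orientation: [1.049, 2.961, -0.0]
force: [0.9, -0.1, -1.4]
opening: 0.0261
gripper_force: 15.0
t: 19.37
tool_pos: [0.6065, 0.065, 0.104]
orientation: [1.496, 2.762, -0.0]
force: [0.2, -0.8, -0.9]
opening: 0.0259
gripper_force: 15.0
[-0.28981682 -0.17906451  0.12930869] [ 2.29622657e-02  2.36165661e-01  1.58250727e+00 -4.48965152e-04
  1.32260599e+00 -5.54947989e-01]
[0.6065 0.065  0.104 ] 33.118134267120354 0.025913201208982453 [ 0.2056 -0.8055 -0.9053]
```

```bash
for i in 1 2 3; do python3 -m inch '[0,0,0,-2,10, 0,0,0,-4,10, 0,0,0,-4,10]' 15 >/dev/null; python3 -c "
from plant import robot;s=robot.read_state();print(s['wrist_torque'])"; python3 tilt.py|head -1; done
```

```text
[-0.53718933  0.0021284   0.4257402 ]
[0.6064 0.0649 0.104 ] 29.28713296652759 0.02608110949886715 [ 0.4461 -2.5414 -0.597 ]
[-0.14052695  0.27415549  0.41129651]
[0.6062 0.0655 0.104 ] 25.283236555663485 0.026383749006764375 [-0.5291 -0.8596  0.5206]
[-0.20994925  0.22331229  0.43617039]
[0.6064 0.0653 0.104 ] 21.2751567438399 0.026937937301622947 [-0.0507 -0.167   0.9597]
```

The torque has saturated at 0.43 N m with the fingers slipping round the bow, so the switch is at its stop. I release and withdraw.

```bash
python3 -m inch '[0,0,0,0,60, 0,0,0,0,60, 0,0,0,0,60, 0,0,0,0,60, 0,0,0,0,60, 0,0,20,0,60, 0,0,50,0,60, 0,0,90,0,60, 0,0,120,0,60, 0,0,120,0,60]' 15; python3 -m inch '[-30,25,0,0,60, -60,60,0,0,60, -90,95,0,0,60, -120,130,0,0,60, -150,165,0,0,60, -180,200,0,0,60, -210,235,0,0,60, -210,235,0,0,60, -210,235,0,0,60]'; python3 - <<'E'
from h import *
s=read_camera("side")["image"];t=read_camera("top")["image"]
cv2.imwrite("pics/end.png",np.hstack([cv2.resize(t[195:275,240:330],(450,400),interpolation=3),np.vstack([cv2.resize(t[155:235,375:475],(350,200),interpolation=3),cv2.resize(s[185:250,280:360],(350,200),interpolation=3)])]))
E
```

```text
t: 21.35
tool_pos: [0.6101, 0.0654, 0.2329]
orientation: [1.768, 2.585, 0.011]
force: [1.1, 0.1, 2.1]
opening: 0.0556
gripper_force: 0.0
t: 22.1
tool_pos: [0.3932, 0.3037, 0.224]
orientation: [-1.767, -2.596, -0.002]
force: [0.2, -0.3, 0.4]
opening: 0.0557
gripper_force: 0.0
```

View pics/end.png

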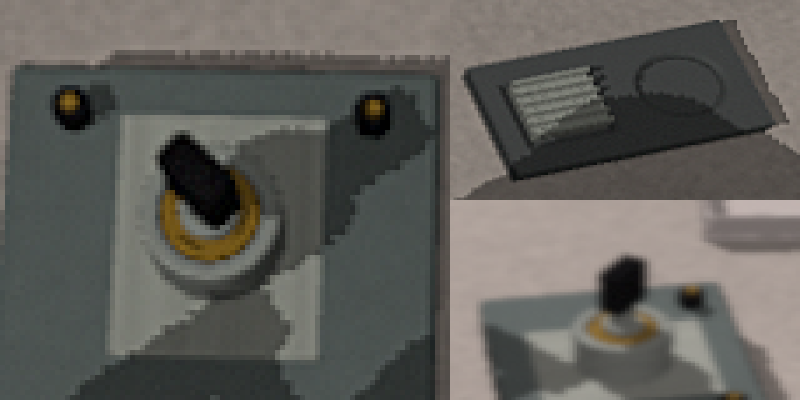

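The final view shows the key upright with its collar on the face and the bow turned about 80° (at (200,180)). The module is flat in the square pocket (at (560,100)), and the arm is clear. I hand in.

```bash
python3 -c "
from plant import job
print(job.close_job())"
```

```text
the job is handed in; nothing more can be done
None
```

The job is handed in with the module home in the square pocket, the key upright and released in the keyhole, and the switch turned clockwise to its stop; these are my own camera and force checks, as no verdict came back.

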